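# Seat the vial carousel on its keyed drive and bring it to the home mark

## Robot

A 6-joint arm with a two-finger parallel gripper is mounted at the origin on a cart in front of the work surface, level with it; the furniture and walls round the work are solid. World frame = base frame: x ahead of the robot, y to its left, z up, the work surface at z = 0. Lengths are in m, angles in rad, forces in N, time in s.
With the tool pointing down it reaches from about 0.4 to 0.925 m from the base axis. Payload 3.4 kg.
Tool frame: the origin (TCP) lies on the centre line of the jaws, within the pads' length; the fingertips stand nose_length ahead of it and the grasp point (between the pads) lies 3 mm ahead of it (nose_length is the distance from the TCP to the fingertips, in m); z points along the fingers, y is the direction in which the jaws open and shut (so a half turn about z gives the same grasp; the last joint's range is limited). The gripper opens to 85 mm and grips with 20 to 120 N. Pads are 22 mm wide; open, the fingers measure 114 mm over their backs; the gripper's body (76 mm by 85 mm) begins 54 mm behind the grasp point. The pads swing forward as they close: fully open they stand 13 mm farther back than shut.
Start: joints at [1.075, 0.307, 1.506, -0, 1.328, -0.073], TCP at [0.236, 0.524, 0.253] pointing down, gripper open.
Joint ranges: [-3.12, 3.12], [-1.05, 2.28], [0.14, 2.33], [-1.42, 4.57], [0.1, 2.73], [-2.68, 2.68]. Speed limits (rad/s): [2.57, 2.57, 3.14, 3.14, 3.14, 3.14].

## Interface

Orientations are given as a unit quaternion [x, y, z, w].
In Python, from plant import move_to, servo_line, goto_joints, command_gripper, pause, inverse_kinematics, read_state, read_camera, IKError, sign_off, nose_length gives the robot as it stands. Calls block until the motion is done:
- move_to(position, orientation): joint-space move of the TCP to a pose.
- servo_line(position, orientation=None, speed=0.15, threshold=None): straight line of the TCP; orientation=None keeps the orientation; speed is the mean speed in m/s. With threshold (N) it stops when the force on the tool has changed by that much, and returns True; else False.
- goto_joints(angles): joint-space move.
- command_gripper(opening): finger opening in m; the grip force is fixed at half the most; returns when the fingers have stopped.
- pause(seconds).
- inverse_kinematics(position, orientation): joint angles nearest the present ones, or None.
- read_state(): the state.
- read_camera(name): name is "side" or "top"; returns a dict with "pixels" (420x560x3 uint8, blue, green, red), "vfov" (degrees; the focal length in pixels is half the picture's height over the tangent of half this angle, whatever the lens; pixels are square), "cx", "cy" (the principal point, pixels), "distortion" ([k1, k2, p1, p2, k3] as OpenCV has them; the pictures are not rectified), "R" (3x3) and "t" (3): a world point X has camera coordinates R X + t. Camera axes: x right, y down, z forward; pixel columns grow to the right and rows downward; lengths in m; the calibration is good to about 2 mm. A picture is of the moment at which its call begins. There is no depth.
A pose or a line that the arm cannot do raises IKError and nothing moves.
- sign_off(): hands the job in, once; it reports no verdict.
The state is a dict: "time": time; "joint_pos": joint angles; "joint_vel": joint speeds; "tau": joint torques, N m; "position": TCP position; "orientation": TCP orientation; "wrist_force": force on the tool from outside, world axes, zero at the start; "moment": the same for the moment, N m; "width": finger opening in m.
Only numpy, scipy, OpenCV 4.12 (cv2) and the standard library are available. Lean on these libraries where they do the work, as an engineer would, in place of code of your own. Each camera call takes 0.05 s, during which the arm holds its last target. There are 200 camera calls.

## Task

Mount the loaded vial carousel on the sampler's drive: set it over the spindle and, pressing only lightly, turn it until its notch finds the drive pin and it drops fully home, flat on the drive flange. Then turn it, with the drive, until its orange arrow points at the orange home mark on the housing, and let go. Keep the carousel upright, never force it down on the pin, and leave the other things on the bench where they are.

Things in the scene. Friction and masses are not known exactly. Their poses are not given: they have to be found in the camera images.
- carousel_drive: White sampler base, fixed to the bench; housing 230 (x) x 180 (y) x 40 mm high, origin at the centre of its underside, front (display, keys) on its -x side. A dark steel flange, rubber-faced, with a spindle turns on its deck. In the rear part a tower with a parked needle arm rises to 123 mm above the bench; nothing of it is nearer than 85 mm to the spindle's axis.
- drive_seat (a point): Centre of the flange's top face, on the spindle's axis, 48 mm above the bench; axes of the base. Flange: diameter 84 mm. Spindle: diameter 17, 22 mm high above the flange, top 6 mm tapering to 9 mm. Drive pin on the flange: diameter 8, 8 mm high, 28 mm from the axis. The carousel's foot point lies here when home; resting on the pin it stands 8 mm higher.
- home_mark (a point): Orange pointer on the deck, 73.5 mm in front (-x of the base) of the spindle's axis, fixed. The drive has stopped away from it: the pin stands at an unmeasured angle 15 to 65 degrees from this mark, always counter-clockwise seen from above. A light brake (0.18 N m) holds the drive: pressing on the pin with more than about 9 N while turning may drag it along.
- carousel_handle (a point): Centre of the grip of the carousel's black bar handle, 82 mm above the carousel's underside. Bar: 46 mm long along the carousel's x, 16 mm thick along y (pinch it across y), reaching 18 mm below and 14 mm above this point. Axes are the carousel's: z up, -x towards arrow and notch. The carousel weighs 0.25 to 0.4 kg.
- carousel_foot (a point): Centre of the carousel's underside, the mouth of its bore. Square black boss 76 x 76 x 26 mm high; in it a blind bore, diameter 19.5, 26 mm deep, and one notch 10.5 mm wide, open to the boss's -x side and underside, reaching in to 18 mm from the axis. Above it a pale metal drum, diameter 124 mm, from 26 to 48 mm above this point; vial caps reach 56 mm.
- carousel_arrow (a point): Orange arrow on the top of the carousel's drum at its rim, 58 mm from the axis on the carousel's -x side, right above the notch
- tube_blue: Loose bystander: upright sample tube with a blue cap, diameter 33, height 112 mm, origin under its foot
- tube_red: Loose bystander: upright sample tube with a red cap, diameter 33, height 112 mm, origin under its foot
- buffer_bottle: Loose bystander: reagent bottle with an orange cap, diameter 56, height 105 mm, origin under its foot
- timer: Loose bystander: white bench timer lying flat, 62 x 66 x 19 mm, origin under its centre
- pen: Loose bystander: black and white marker pen lying flat, 134 mm long, 12 mm thick, origin under its middle

How it is judged:
On the way, in this order (a step that is already met when the one before it is completed fails the run):
1. the carousel sits over the spindle with its notch on the pin: it has sunk past the pin's top towards the flange (horizontal distance between carousel_foot and drive_seat below 0.004 m and z of carousel_foot in the frame of drive_seat below 0.005 m and angle between carousel_foot's own z axis and vertical below 0.05 rad), for 0.2 s.
2. the carousel, still home on the drive, has been turned so that its arrow points at the home mark (z of carousel_foot in the frame of drive_seat below 0.0025 m and horizontal distance between carousel_foot and drive_seat below 0.004 m and y of carousel_arrow in the frame of drive_seat between -0.007 and 0.007 m and x of carousel_arrow in the frame of drive_seat below -0.045 m), for 0.2 s.
At the end, for the whole second after the job is handed in: The carousel's foot lies within 4 mm of the spindle's axis and less than 2.5 mm above the flange (pin in the notch), level within 3 degrees, and its arrow lies within 7 mm (7 degrees) to either side of the line from the spindle to the home mark, pointing at the mark (all of step 2 and angle between carousel_foot's own z axis and vertical below 0.05 rad); the robot touches nothing.
It fails at once if the carousel is pressed on the sampler with more than 40 N (contact force between vial_carousel and carousel_drive above 40 N).
It fails at once if the carousel is tipped by more than 25 degrees (angle between carousel_foot's own z axis and vertical above 0.44 rad).
It fails at once if a bystander is moved by more than 30 mm (distance of any of tube_blue, tube_red, buffer_bottle, timer, pen from where it was at the start of the episode above 0.03 m).
It also fails if it takes over 61 s, if anything falls off the work surface, if the arm or the gripper's body presses on something with over 40 N, if the wrist force passes 120 N, or if a joint passes its speed limit or range.

## Working session

There is one attempt and no reset: what is moved stays moved. The work goes in short steps, each a Python script; the robot and the scene stay as the last script left them, time stands still between calls to the robot, and variables do not carry over. Pictures are saved under pics/ and viewed, on a budget of 10 in all, crops included, one or two more only if the job needs it, and the job is handed in when it is done.

```bash
mkdir -p pics; ls; python3 - <<'E'
from plant import *
import cv2,numpy as np
for n in("side","top"):
    c=read_camera(n); cv2.imwrite(f"pics/{n}0.png",c["pixels"]); print(n,c["vfov"],c["cx"],c["cy"],c["distortion"],np.round(c["R"],3).tolist(),c["t"], (-np.array(c["R"]).T@np.array(c["t"])).round(3))
s=read_state();print(s,nose_length)
E
```

```text
pics
side 46.93851608663741 270.68996641748197 213.22573894516407 [0.01286166 0.         0.         0.         0.        ] [[-0.996, -0.089, -0.003], [-0.03, 0.369, -0.929], [0.084, -0.925, -0.37]] [0.55992474 0.12133318 1.10964456] [0.468 1.032 0.525]
top 42.827551294313054 280.4303933498357 208.16332602521172 [-0.0759513  0.         0.         0.         0.       ] [[0.03, -1.0, -0.001], [-0.995, -0.029, -0.093], [0.093, 0.004, -0.996]] [-0.01299392  0.54190206  1.10104629] [ 4.380e-01 -1.000e-03  1.147e+00]
{'time': 0.1, 'joint_pos': array([ 1.07452697e+00,  3.07525380e-01,  1.50752431e+00, -6.34285635e-06,
        1.32836258e+00, -7.35244085e-02]), 'joint_vel': array([ 0.00075374, -0.00340084, -0.00300051,  0.00170835,  0.00053993,
        0.00011797]), 'tau': array([ 1.61417873e-03, -4.58524454e+01, -2.52608049e+01,  2.56568392e-04,
        5.49051809e-03, -4.75511274e-05]), 'position': array([0.23567199, 0.52386949, 0.25246447]), 'orientation': array([ 2.09801194e-01,  9.77743643e-01, -8.73998919e-04, -2.52755231e-04]), 'wrist_force': array([-0.60582922,  0.73577073,  0.11737129]), 'moment': array([-0.03807781, -0.05407194,  0.01654649]), 'width': 0.08519593330587774} 0.022
```

View pics/top0.png

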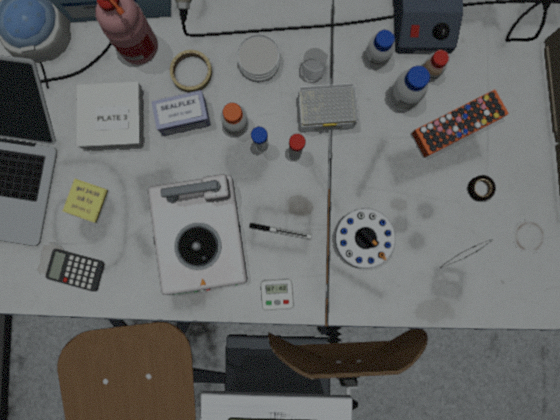

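View pics/side0.png

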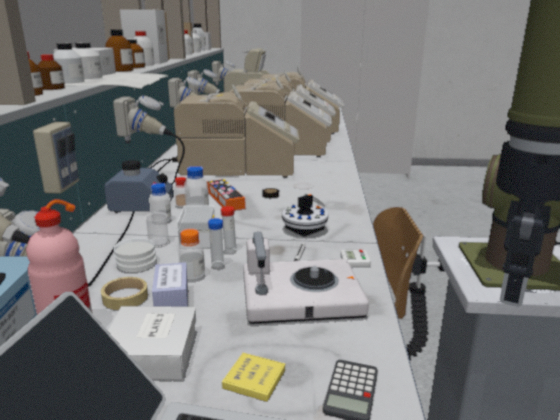

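The top view shows the sampler at about (198,245) with the home mark at (203,282). The carousel is at (366,238), and the pen and timer lie between them. I'll zoom in on the details.

```bash
python3 - <<'E'
import cv2,numpy as np
t=cv2.imread("pics/top0.png")
a=cv2.resize(t[170:300,140:260],None,fx=4,fy=4,interpolation=cv2.INTER_CUBIC)[:, :400]
b=cv2.resize(t[195:285,322:412],(390,390),interpolation=cv2.INTER_CUBIC)
o=np.zeros((520,800,3),np.uint8);o[:, :400]=a;o[:390,405:795]=b
cv2.imwrite("pics/crop0.png",cv2.convertScaleAbs(o,alpha=1.3))
E
```

```text
(no output)
```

View pics/crop0.png

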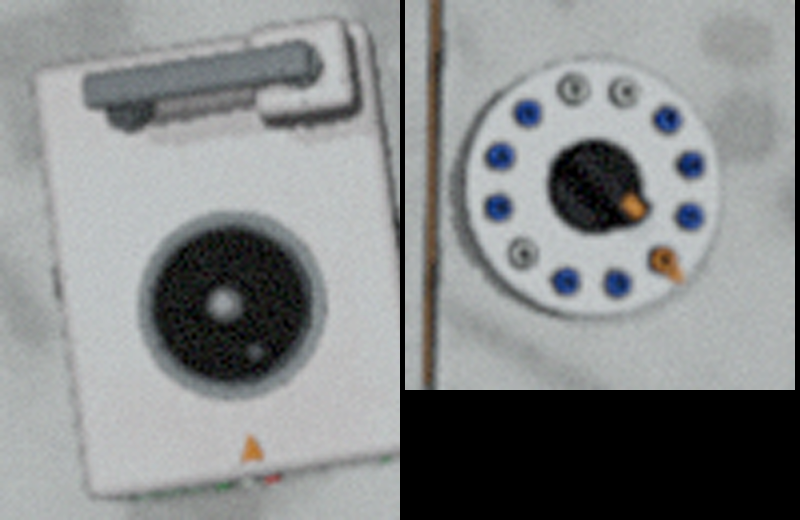

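The pin shows at full-picture pixel (204,258), and the carousel arrow is at about (385,259). Next I'll measure everything by casting rays.

```bash
cat > h.py <<'E'
from plant import *
import cv2,numpy as np
from scipy.optimize import least_squares
def cast(c,px,z):
    f=210/np.tan(np.radians(c["vfov"])/2);K=np.array([[f,0,c["cx"]],[0,f,c["cy"]],[0,0,1.]])
    u=cv2.undistortPoints(np.float64(px).reshape(-1,1,2),K,np.float64(c["distortion"]))[:,0]
    R=np.array(c["R"]);d=np.c_[u,np.ones(len(u))]@R;o=-R.T@np.array(c["t"])
    return o+d*((z-o[2])/d[:,2])[:,None]
def blobs(mask,x0,y0,x1,y1,amin=4):
    m=np.zeros_like(mask);m[y0:y1,x0:x1]=mask[y0:y1,x0:x1]
    n,l,s,ce=cv2.connectedComponentsWithStats(m,connectivity=4)
    return [(ce[i],s[i,4]) for i in range(1,n) if s[i,4]>=amin]
def circ(P):
    r=least_squares(lambda q:np.hypot(P[:,0]-q[0],P[:,1]-q[1])-q[2],[*P[:,:2].mean(0),.04],loss='soft_l1',f_scale=.001)
    return r.x, np.abs(r.fun).max()
def hsv(im): return cv2.cvtColor(cv2.GaussianBlur(im,(3,3),0),cv2.COLOR_BGR2HSV)
def orange(h): return cv2.inRange(h,(5,110,90),(22,255,255))
def blue(h): return cv2.inRange(h,(105,110,40),(130,255,255))
def dirdeg(v): return np.degrees(np.arctan2(v[1],v[0]))
E
python3 - <<'E'
from h import *
for n,Bd,Bc in(("top",(150,180,250,300),(330,200,402,275)),("side",(240,250,370,320),(275,190,335,240))):
    c=read_camera(n);h=hsv(c["pixels"]);print(n)
    o,b=orange(h),blue(h)
    for p,a in blobs(o,*Bd): print("orange deck",p.round(1),a,cast(c,p,.041).round(4))
    for p,a in blobs(o,*Bc): print("orange car",p.round(1),a,cast(c,p,.049).round(4),cast(c,p,.09).round(4))
    bl=blobs(b,*Bc,3); P=cast(c,[p for p,a in bl],.056);print("caps",len(P),[a for _,a in bl],circ(P))
    g=cv2.inRange(h,(0,0,0),(180,255,75))
    for (bx,z) in ((Bd,.048),):
        m=np.zeros_like(g);m[bx[1]:bx[3],bx[0]:bx[2]]=g[bx[1]:bx[3],bx[0]:bx[2]]
        for k in cv2.findContours(m,cv2.RETR_EXTERNAL,cv2.CHAIN_APPROX_NONE)[0]:
            if len(k)>40: print("flange",cv2.boundingRect(k),circ(cast(c,k[:,0],z)))
    if n=="top":
        for z,p in((.07,(140+223/4,170+304/4)),(.056,(140+256/4,170+351/4))): print(z,cast(c,p,z))
        for bx in((245,130,275,155),(285,130,310,160),(220,100,250,135)):
            pass
        m=cv2.inRange(h,(0,0,0),(180,255,70))
        for p,a in blobs(m,350,220,385,260,50): print("handle",p,a,cast(c,p,.096))
E
```

```text
top
orange deck [202.7 282.3] 11 [[0.3831 0.158  0.041 ]]
orange car [374.5 242.5] 14 [[ 0.4748 -0.192   0.049 ]] [[ 0.4734 -0.1849  0.09  ]]
orange car [381.6 255.5] 19 [[ 0.4487 -0.207   0.049 ]] [[ 0.4483 -0.1993  0.09  ]]
caps 8 [np.int32(18), np.int32(18), np.int32(19), np.int32(17), np.int32(16), np.int32(18), np.int32(16), np.int32(16)] (array([ 0.48394133, -0.1719072 ,  0.04667517]), np.float64(0.00016451299539550768))
flange (177, 226, 41, 41) (array([0.45738852, 0.17124677, 0.04073297]), np.float64(0.0014566426447056371))
flange (207, 192, 23, 10) (array([0.6005462 , 0.14230895, 0.0476809 ]), np.float64(0.004797454867831799))
0.07 [[0.45646216 0.17083361 0.07      ]]
0.056 [[0.43340171 0.15523371 0.056     ]]
handle [365.14447592 237.59490085] 353 [[ 0.48234086 -0.16524837  0.096     ]]
side
orange deck [351.2 277. ] 5 [[0.384  0.1566 0.041 ]]
caps 3 [np.int32(10), np.int32(3), np.int32(4)] (array([ 0.48588939, -0.16566053,  0.04472779]), np.float64(1.6040710426601379e-12))
flange (295, 307, 71, 13) (array([ 0.7657882 , -1.88966809,  2.23165328]), np.float64(0.03603869684945149))
flange (295, 268, 39, 20) (array([0.45915458, 0.1775291 , 0.03816803]), np.float64(0.03602223971254072))
```

Measured in metres and world degrees:

| Item | Position / direction | Check |
|---|---|---|
| Spindle | (0.457, 0.171) | |
| Home direction | -169.9° | Mark radius 75 mm (73.5 mm given) |
| Pin direction | -146.3° | 23.6° CCW of the mark, radius 28.5 mm (28 mm given) |
| Carousel centre | (0.484, -0.172) | Cap residual 0.2 mm |
| Carousel arrow | -135° | |

Next I'll check the IK and grasp the handle.

```bash
cat >> h.py <<'E'
C0=np.array([.4839,-.1719]);S=np.array([.4570,.1711])
def q(yaw,flip):  # carousel yaw deg -> tool-down quaternion, tool y along carousel +-y
    p=np.radians(yaw+90+(180 if flip else 0)+90)/2
    return [np.cos(p),np.sin(p),0,0]
E
python3 - <<'E'
from h import *
for f in(0,1):
    for P,y in((C0,45),(S,34),(S,10),(S,0)):
        j=inverse_kinematics([*P,.14],q(y,f)); print(f,y,None if j is None else np.round(j,2))
F=min((0,1),key=lambda f:max(abs(inverse_kinematics([*P,.14],q(y,f))[5]) if inverse_kinematics([*P,.14],q(y,f)) is not None else 9 for P,y in((C0,45),(S,0))))
print("F",F);open("flip","w").write(str(F))
move_to([*C0,.20],q(45,F)); 
print(servo_line([*C0,.086],speed=.12,threshold=6))
s=read_state();print(s["position"],s["time"],s["wrist_force"])
command_gripper(0.0)
s=read_state();print(s["width"],s["position"],s["wrist_force"],s["moment"],s["time"])
E
```

```text
0 45 None
0 34 [ 0.27  0.31  1.84 -0.    0.99 -1.89]
0 10 [ 0.27  0.31  1.84 -0.    0.99 -1.47]
0 0 [ 0.27  0.31  1.84 -0.    0.99 -1.3 ]
1 45 [-0.42  0.34  1.79 -0.    1.02  0.36]
1 34 [ 0.27  0.31  1.84 -0.    0.99  1.25]
1 10 [ 0.27  0.31  1.84 -0.    0.99  1.67]
1 0 [ 0.27  0.31  1.84 -0.    0.99  1.84]
F 1
False
[ 0.48447131 -0.17208013  0.08654044] 3.9167 [-0.723415    0.01249259 -0.82630085]
0.01493361150508878 [ 0.48404469 -0.17204296  0.08600649] [-0.02253537 -0.36435847 -0.59506345] [-0.07059755 -0.0465098  -0.02863188] 4.5583
```

```bash
python3 - <<'E'
from h import *
F=1
servo_line([*C0,.22],speed=.12)
move_to([*S,.20],q(33.7,F)); pause(.3)
s=read_state();print(s["position"],s["wrist_force"],s["moment"],s["time"],s["width"])
ft=s["position"][2]-.086; print("foot z",ft)
ims=[]
c=read_camera("top");h=hsv(c["pixels"])
bl=blobs(blue(h),140,170,260,310,6);P=cast(c,[p for p,a in bl],.056+ft);print("caps",len(P),circ(P))
for p,a in blobs(orange(h),140,170,260,320):print(p,a,cast(c,p,.049+ft))
cv2.imwrite("pics/top1.png",c["pixels"])
d=read_camera("side");cv2.imwrite("pics/side1.png",d["pixels"])
o=np.hstack([cv2.resize(c["pixels"][150:310,130:270],(400,457)),cv2.resize(d["pixels"][170:330,230:370],(400,457))]);cv2.imwrite("pics/v1.png",o)
E
```

```text
[0.45738775 0.17034753 0.20005151] [ 0.33831302  0.75040402 -2.68784755] [ 0.0044981  -0.05035725  0.02203985] 7.425 0.01563594358893507
foot z 0.11405151233920371
caps 3 (array([0.45734708, 0.17328801, 0.0503375 ]), np.float64(2.414562091934691e-10))
[202.86666667 282.13333333] 15 [[0.38935645 0.14017614 0.16305151]]
```

View pics/v1.png

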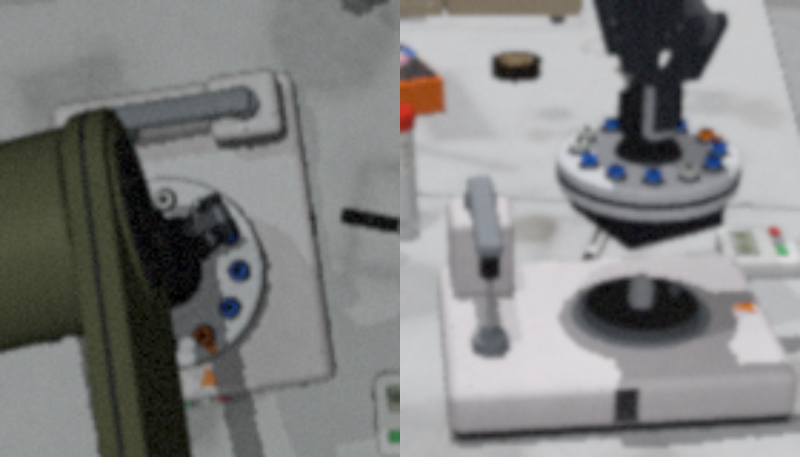

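The carousel hangs level over the spindle. In the side crop the spindle top is at about (641,278), and eight blue caps are visible. I'll cross-check the alignment with the side camera.

```bash
python3 - <<'E'
from h import *
ft=.114
d=read_camera("side");c=read_camera("top")
bl=blobs(blue(hsv(d["pixels"])),284,205,362,240,2);P=cast(d,[p for p,a in bl],.056+ft)
print([(p.round(1).tolist(),int(a)) for p,a in bl]);print("side caps",circ(P)) if len(P)>2 else 0
r=least_squares(lambda x:np.hypot(*(P[:,:2]-x).T)-.0467,[.457,.171],loss='soft_l1',f_scale=.001);print("fixed r",r.x,r.fun.round(4))
print("side spindle",cast(d,(314.35,267.3),.07))
bt=blobs(blue(hsv(c["pixels"])),140,170,260,310,6);T=cast(c,[p for p,a in bt],.056+ft);print([(p.round(1).tolist(),int(a)) for p,a in bt])
r=least_squares(lambda x:np.hypot(*(T[:,:2]-x).T)-.0467,[.457,.171]);print("top fixed r",r.x,r.fun.round(4))
a=cast(c,(201.8,267.3),.056+ft)[0,:2];print("cap dir",dirdeg(a-r.x), np.hypot(*(a-r.x)),dirdeg(a-read_state()["position"][:2]))
E
```

```text
[([304.0, 213.2], 13), ([327.6, 213.8], 5), ([339.9, 224.1], 40), ([295.8, 225.5], 18), ([305.1, 229.6], 17), ([318.2, 231.1], 21)]
side caps (array([0.45876277, 0.17807975, 0.04588761]), np.float64(0.0011298359834502544))
fixed r [0.45864869 0.17794403] [-0.0004 -0.0011 -0.0013 -0.0018 -0.0005  0.0001]
side spindle [[0.45923346 0.17587565 0.07      ]]
[([210.5, 233.0], 8), ([213.0, 244.5], 30), ([209.5, 257.5], 32)]
top fixed r [0.45694108 0.16998163] [ 0.0001 -0.0001  0.0001]
cap dir -145.56906400655174 0.049127360136998185 -144.87660675416703
```

```bash
cat >> h.py <<'E'
def rep(t=""):
    s=read_state();p=s["position"];print(t,"pos",p.round(4),"foot",round(p[2]-.086-.048,4),"F",s["wrist_force"].round(1),"M",s["moment"].round(2),"t",round(s["time"],1));return s
E
python3 - <<'E'
from h import *
servo_line([*S,.163],speed=.1); rep("above")
for z in(.150,.142,.136,.134):
    hit=servo_line([*S,z],speed=.03,threshold=4);rep(f"{z} {hit}")
    if hit: break
E
```

```text
above pos [0.457  0.1711 0.1629] foot 0.0289 F [-0.4 -0.3 -3.8] M [-0.01  0.03 -0.01] t 8.1
0.15 False pos [0.4571 0.1711 0.1499] foot 0.0159 F [ 0.3  0.2 -3. ] M [-0.   -0.07  0.01] t 8.7
0.142 False pos [0.4572 0.1712 0.1418] foot 0.0078 F [ 2.   0.4 -4.1] M [ 0.13 -0.27 -0.01] t 9.1
0.136 False pos [0.4572 0.1712 0.1358] foot 0.0018 F [ 1.4  1.9 -4. ] M [ 0.21 -0.38  0.01] t 9.5
0.134 False pos [0.4572 0.1711 0.134 ] foot 0.0 F [ 2.  -0.3 -4.4] M [ 0.15 -0.39  0.  ] t 9.7
```

It went straight onto the pin without any resistance. I'll seat it lightly, then turn it home.

```bash
python3 - <<'E'
from h import *
print(servo_line([*S,.1325],speed=.01,threshold=4));s=rep("seat")
z=s["position"][2]
servo_line([*S,max(z,.1332)],speed=.02)
for y in np.linspace(33.7,10.1,6)[1:]:
    move_to([*S,max(z,.1332)],q(y,1));rep(f"{y:.1f}")
c=read_camera("top");d=read_camera("side")
ft=.048
for p,a in blobs(orange(hsv(c["pixels"])),140,170,260,320):print(p,a,cast(c,p,.049+ft),cast(c,p,.041))
o=np.hstack([cv2.resize(c["pixels"][190:310,140:260],(400,400)),cv2.resize(d["pixels"][200:320,250:370],(400,400))]);cv2.imwrite("pics/v2.png",o)
E
```

```text
True
seat pos [0.4574 0.1711 0.1338] foot -0.0002 F [-1.  -1.3  6.4] M [0.22 0.33 0.02] t 9.9
29.0 pos [0.4575 0.171  0.134 ] foot -0.0 F [ 2.3 -0.7  0.3] M [ 0.03 -0.44 -0.03] t 10.4
24.3 pos [0.4575 0.1709 0.134 ] foot -0.0 F [ 3.3 -2.   0.1] M [-0.27 -0.54 -0.04] t 10.7
19.5 pos [0.4575 0.171  0.134 ] foot -0.0 F [ 2.8 -0.6  0.9] M [-0.28 -0.65 -0.01] t 10.9
14.8 pos [0.4574 0.1711 0.134 ] foot 0.0 F [ 3.2 -2.1  0.3] M [-0.32 -0.63 -0.05] t 11.2
10.1 pos [0.4574 0.1712 0.134 ] foot 0.0 F [ 3.1 -1.9  1.1] M [-0.3  -0.71 -0.07] t 11.4
[202.         282.46666667] 15 [[0.38541206 0.15132827 0.097     ]] [[0.38262511 0.15945767 0.041     ]]
```

View pics/v2.png

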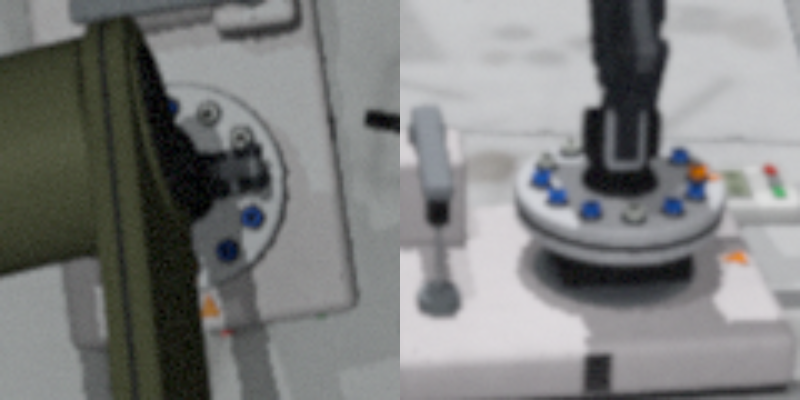

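The boss is seated: 6 N of reaction at a foot height of about 0. The arm hides the arrow from above, so I'll release, retreat and measure the arrow directly.

```bash
python3 - <<'E'
from h import *
pause(.3);command_gripper(.05);rep("open")
p=read_state()["position"];servo_line([p[0],p[1],.25],speed=.12)
move_to([.45,-.15,.3],q(30,1));pause(.3);rep("away")
c=read_camera("top");d=read_camera("side")
for n,k,bx in(("top",c,(140,170,260,320)),("side",d,(250,200,370,320))):
    h=hsv(k["pixels"]);bl=blobs(blue(h),*bx,5);P=cast(k,[p for p,a in bl],.104);C,e=circ(P);print(n,"caps",len(P),C,e)
    for p,a in blobs(orange(h),*bx):
        A,B=cast(k,p,.098)[0],cast(k,p,.041)[0]
        print(p.round(1),a,"z.098",A.round(4),dirdeg(A-[*C[:2],0]).round(1),"z.041",B.round(4),dirdeg(B-[*S,0]).round(1))
o=np.hstack([cv2.resize(c["pixels"][190:310,140:260],(400,400)),cv2.resize(d["pixels"][200:320,250:370],(400,400))]);cv2.imwrite("pics/v3.png",o)
E
```

```text
open pos [0.4562 0.1711 0.1335] foot -0.0005 F [ 0.  -0.5 -0.1] M [-0.03 -0.02  0.04] t 12.3
away pos [ 0.4502 -0.1492  0.2999] foot 0.1659 F [ 0.5  0.2 -0.5] M [-0.03 -0.01  0.03] t 14.9
top caps 8 [0.45617112 0.17007861 0.04673988] 0.00023349940985162992
[190.3 253.2] 19 z.098 [0.4417 0.1764 0.098 ] 156.3 z.041 [0.4419 0.1861 0.041 ] 135.2
[196.7 270.8] 26 z.098 [0.4078 0.1624 0.098 ] -171.0 z.041 [0.4062 0.1713 0.041 ] 179.8
[202.7 282.3] 11 z.098 [0.3859 0.1498 0.098 ] -163.9 z.041 [0.3831 0.158  0.041 ] -169.9
side caps 6 [0.45800804 0.17707309 0.04701296] 0.0007383240760139784
[323.4 232.1] 13 z.098 [0.4412 0.0652 0.098 ] -98.5 z.041 [ 0.4376 -0.0637  0.041 ] -94.7
[338.9 251.2] 15 z.098 [0.4116 0.1566 0.098 ] -156.2 z.041 [0.4041 0.0399 0.041 ] -112.0
[351.2 277. ] 5 z.098 [0.3939 0.2596 0.098 ] 127.8 z.041 [0.384  0.1566 0.041 ] -168.8
```

View pics/v3.png

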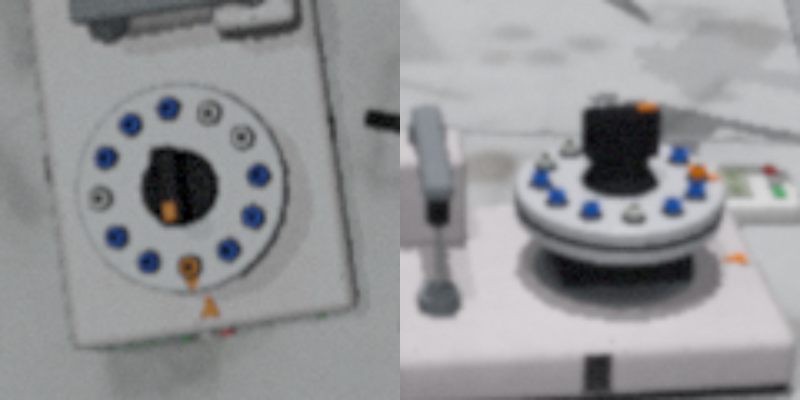

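The arrow points to -171.0° and the mark lies at -169.9°. The carousel centre is within about 1.5 mm of the spindle, and the cap-ring radius matches the home height. Nothing is touching the carousel, so I'll hand the job in.

```bash
python3 -c "
from plant import *
sign_off()"
```

```text
the job is handed in; nothing more can be done
```

The carousel is mounted and turned home, and I handed the job in at about 15 s on the robot's clock, out of the 61 s allowed. `sign_off()` reports no verdict.

**What I did:** I gripped the bar handle and set the carousel over the spindle at the pin angle measured in the pictures (23.6° counter-clockwise of the mark). The notch went straight over the pin, so no searching turn was needed. I seated it with a light press (about 10 N change in tool force), turned it 23.6° clockwise with the drive, released it and moved the arm clear.

**Last checks:**
- **Arrow:** -171.0° against the mark's -169.9° in the top view, so about 1° off (7° allowed).
- **Centre:** within about 1.5 mm of the spindle axis (4 mm allowed).
- **Height:** about 0 mm above the flange by the arm's reading during seating. The cap-ring radius (46.7 mm) agrees with that height.
- **Level:** it looks level in the side view, but I did not measure the tilt.
- **Bystanders:** I did not measure them again at the end. The arm met no unexpected contact.

**Disagreement:** the side camera put the arrow at about -156°, and put the carousel centre about 7 mm further out in y than the top camera did. It views y at a shallow angle, and its arrow blob includes the raised orange cap. I relied on the top view.

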